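# Snap the pantry's flap shelf down and stand the jar on it

### The arm

A 6-joint arm with a two-finger parallel gripper is mounted at the origin on the work surface. World frame = base frame: x ahead of the robot, y to its left, z up, the work surface at z = 0. Lengths are in m, angles in rad, forces in N, time in s.
With the tool pointing down it reaches from about 0.35 to 0.975 m from the base axis. Payload 4.9 kg.
Tool frame: the origin (TCP) lies on the centre line of the jaws, within the pads' length; the fingertips stand 8 mm ahead of it and the grasp point (between the pads) lies 11 mm behind it; z points along the fingers, y is the direction in which the jaws open and shut (so a half turn about z gives the same grasp; the last joint's range is limited). The gripper opens to 85 mm and grips with 20 to 120 N. Pads are 22 mm wide; open, the fingers measure 114 mm over their backs; the gripper's body (76 mm by 85 mm) begins 54 mm behind the grasp point. The pads swing forward as they close: fully open they stand 13 mm farther back than shut.
Start: joints at [1.204, 0.053, 1.613, -0, 1.476, -0.119], TCP at [0.153, 0.606, 0.239] pointing down, gripper open.
Joint ranges: [-3.01, 3.01], [-1.01, 2.22], [0.06, 2.58], [-1.02, 4.17], [0.09, 2.62], [-3.14, 3.14]. Speed limits (rad/s): [2.57, 2.57, 3.14, 3.14, 3.14, 3.14].

### API

Orientations are given as a rotation vector (axis times angle).
In Python, from station import get_obs, get_image, calibration, finish_job gives the robot as it stands. The module is installed in compiled form; this text tells all that it offers.
- The arm moves only by the shell command python3 -m jog 'ROWS' [FORCE]. ROWS is JSON, a list of rows, each a list of 7 numbers: the shift along the tool's x, y, z in cm, then the turn, a rotation vector about the tool's x, y, z in rad, then the closure in counts, from 0 (fully open) to 255 (shut). In form: [[dx, dy, dz, ax, ay, az, jaw], ...]. A call has 1 to 8 rows; each row is the pose to reach, as a shift and turn from the pose measured when the call began, along the tool's axes at that moment; what a row does not reach only later rows make up. A row lasts 1/12 s, in which the tool goes at most 41.7 mm and 7.16 degrees, less where a joint would pass 70% of its speed; a pose out of reach is approached as far as the arm can. A call with a gripper value outside its range is refused whole. The fingers move at their own pace and stop on an object; FORCE is the grip in N (left out, the last holds). Time passes only in rows, so rows that repeat a pose let the fingers close. It gives the time, the measured TCP pose, the force and the opening at its end, in the units of the state.
- get_obs(): the state, without advancing time (a new reading comes with each control period).
- get_image(name): name is "scene" or "top" or "wrist"; returns the picture (400x640x3 uint8, red, green, blue); there is no depth.
- calibration(name): a dict with "vfov" (degrees; the focal length in pixels is half the picture's height over the tangent of half this angle, whatever the lens; pixels are square), "cx", "cy" (the principal point, pixels), "dist_coeffs" ([k1, k2, p1, p2, k3] as OpenCV has them; the pictures are not rectified), "R" (3x3) and "t" (3): a world point X has camera coordinates R X + t. Camera axes: x right, y down, z forward; pixel columns grow to the right and rows downward; lengths in m; the calibration is good to about 2 mm. A picture is of the moment at which its call begins: read the wrist's pose just before it. calibration takes no time and is no camera call; for the wrist camera it gives the pose at the moment of the call.
- finish_job(): hands the job in, once; it reports no verdict.
The state is a dict: "t": time; "q": joint angles; "dq": joint speeds; "effort": joint torques, N m; "tool_pos": TCP position; "tool_rot": TCP orientation; "contact_force": force on the tool from outside, world axes, zero at the start; "wrist_torque": the same for the moment, N m; "opening": finger opening in m.
Only numpy, scipy, OpenCV 4.12 (cv2) and the standard library are available. Lean on these libraries where they do the work, as an engineer would, in place of code of your own. Each camera call takes 0.05 s, during which the arm holds its last target. There are 200 camera calls.

### The job

Swing the steel flap shelf down by pushing behind its free edge until its springs go over centre and snap it level on its stop, without forcing it. Then pick up the terracotta jar and set it down gently, upright, near the middle of the flap, and let go; leave the tube, funnel, scoop and lid where they are.

Things in the scene. Friction and masses are not known exactly. Their poses are not given: they have to be found in the camera images.
- bay: low flap bay of the pantry unit: fixed, open-fronted brushed-steel box 420 mm wide (its y), 320 deep (x = 0 at its front to +320), 225 high (a low rail at the back of the top to 250). Origin on the worktop under the middle of its front edge; x points into the bay, z up. Hinge brackets and springs stick out 25 mm beyond each end
- hinge_line (a point): nominal middle of the flap's hinge axis, which runs along the bay's y: bay x = -10, height 95 mm. Axes as the bay's. The flap, hinge and springs hang on a frame bolted to the bay in upright slots, so all of them really sit anywhere from 18 mm lower to 18 mm higher than every nominal height told here; no reading shows this, it must be felt or seen
- free_edge (a point): nominal middle of the flap's free edge while stowed: 190 mm straight above the hinge axis, height 285 mm, 60 mm above the top of the bay. The flap is a flat steel tray 416 mm wide, 10 mm thick (5 mm each side of the plane through the hinge axis), 0.33 to 0.51 kg. Fingers fit behind it (on its bay side) from above: nothing but the low lid lies on the bay's top
- flap_middle (a point): nominal middle of the flap's upper face once it is level: bay x = -105, y = 0, height 100 mm (the true height up to 18 mm lower or higher). The level flap reaches from the hinge to bay x = -200 mm. On its rubber stop it is stiff: it gives about 1 mm for 15 N at its middle. Axes as the bay's
- flap (a joint): flap angle (rad): 0 stowed upright; grows as the free edge swings away from the bay and down; 1.571 level on its stop. Springs pull it shut before the over-centre point, somewhere in 1.40 to 1.48, and down onto the stop past it, away from the finger. A push square to it 165 mm from the hinge takes 8 to 10 N at first, 13 to 17 N from 0.3 to 0.8 rad, then ever less; nearer the hinge more
- jar: the terracotta ceramic jar with its knobbed lid fixed on, standing, 60 mm diameter, straight-sided from 6 to 74 mm, 106 mm high in all, 0.3 to 0.52 kg. Origin: centre of its underside, z up
- pasta_tube: clear acrylic pasta tube with aluminium cap, standing, 75 mm diameter, 218 mm high. Origin: centre of its underside
- funnel: black plastic funnel standing mouth down, 104 mm diameter, 95 mm high. Origin: centre of its underside
- scoop: birch wood scoop lying on the worktop, 173 mm long along its x (handle from -110 mm, bowl to +63 mm), 46 mm wide, 26 mm high. Origin: on its underside, at the handle end of the bowl
- pan_lid: aluminium lid with a knob, lying on top of the bay, 104 mm diameter, 29 mm high. Origin: centre of its underside

How it is judged:
On the way, in this order (a step that is already met when the one before it is completed fails the run):
1. the flap has snapped down level on its stop and stays there with nothing pressing it, the jar still on the worktop (value of joint flap above 1.54 rad and contact force between anything else and flap below 1 N and height (world z) of jar below 0.02 m), for 0.3 s.
2. the jar is lifted clear of the worktop (height (world z) of jar above 0.06 m), for 0.1 s.
At the end, for the whole second after the job is handed in: the flap is level on its stop (joint above 1.54 rad) and the jar stands upright (within 0.08 rad) and still on it, its centre within 45 mm (across the flap's depth) and 70 mm (along its width) of x = -105 mm, y = 0 in the bay's frame, released (value of joint flap above 1.54 rad and x of jar in the frame of bay between -0.15 and -0.06 m and y of jar in the frame of bay between -0.07 and 0.07 m and height (world z) of jar between 0.07 and 0.13 m and angle between jar's own z axis and vertical below 0.08 rad and linear speed of jar below 0.02 m/s); the robot touches nothing.
It fails at once if the robot presses on the flap with more than 25 N (contact force between any of the fingers, the arm and flap above 25 N).
It fails at once if the jar presses on the flap with more than 30 N (contact force between jar and flap above 30 N).
It fails at once if the jar is let fall (moving faster than 0.25 m/s, about 3 mm of free fall, with no finger on it) (linear speed of jar above 0.25 m/s and contact force between the fingers and jar below 0.1 N).
It fails at once if the jar is tipped over (angle between jar's own z axis and vertical above 0.5 rad).
It fails at once if the tube, funnel, scoop or lid is moved more than 15 mm (distance of any of pasta_tube, funnel, scoop, pan_lid from where it was at the start of the episode above 0.015 m).
It also fails if it takes over 72 s, if anything falls off the work surface, if the arm or the gripper's body presses on something with over 40 N, if the wrist force passes 120 N, or if a joint passes its speed limit or range.

## Working session

There is one attempt and no reset: what is moved stays moved. The work goes in short steps, Python scripts to look and compute and a shell command to move; the robot and the scene stay as the last step left them, time stands still between calls to the robot, and variables do not carry over. Pictures are saved under pics/ and viewed, about 8 in all and at most 12, crops included, and the job is handed in when it is done.

```bash
mkdir -p pics; cat > h.py <<'E'
import numpy as np, cv2
from station import get_obs, get_image, calibration
from scipy.spatial.transform import Rotation as Ro
def K(c,h=400):
    f=h/2/np.tan(np.radians(c['vfov'])/2); return np.array([[f,0,c['cx']],[0,f,c['cy']],[0,0,1]])
def ray(c,uv):
    p=cv2.undistortPoints(np.array([[uv]],float),K(c),np.array(c['dist_coeffs'],float))[0,0]
    R=np.array(c['R']);t=np.array(c['t']); return -R.T@t, R.T@np.array([p[0],p[1],1])
def onz(c,uv,z):
    o,d=ray(c,uv); return o+d*(z-o[2])/d[2]
def tri(lst):
    A=np.zeros((3,3));b=np.zeros(3)
    for c,uv in lst:
        o,d=ray(c,uv); d=d/np.linalg.norm(d);P=np.eye(3)-np.outer(d,d);A+=P;b+=P@o
    X=np.linalg.solve(A,b); return X,[np.linalg.norm((np.eye(3)-np.outer(d/np.linalg.norm(d),d/np.linalg.norm(d)))@(X-o)) for o,d in (ray(c,uv) for c,uv in lst)]
def proj(c,X):
    return cv2.projectPoints(np.array(X,float).reshape(-1,3),cv2.Rodrigues(np.array(c['R'],float))[0],np.array(c['t'],float),K(c),np.array(c['dist_coeffs'],float))[0][:,0]
def tool(X=None):
    o=get_obs(); R=Ro.from_rotvec(o['tool_rot']).as_matrix(); return np.array(o['tool_pos']),R
E
python3 - <<'E'
from h import *
for n in('scene','top'):
    im=get_image(n);cv2.imwrite(f'pics/{n}0.png',cv2.resize(im[:,:,::-1],(800,500),interpolation=cv2.INTER_CUBIC))
    c=calibration(n);print(n,c['vfov'],-np.array(c['R']).T@np.array(c['t']),np.array(c['R'])[2])
o=get_obs();print(o['t'],o['tool_pos'],o['tool_rot']);print(tool()[1])
E
```

```text
scene 48.10508971252824 [1.37315858 0.00950502 0.99203157] [-0.70722119 -0.04230168 -0.7057257 ]
top 49.57869890416144 [ 0.32120523 -0.04706569  1.25664633] [ 0.19017808  0.02604417 -0.9814041 ]
0.1 [0.15310133 0.60538296 0.2381825 ] [-3.88232159e-01 -3.11707327e+00  2.90164614e-03]
[[-9.69448358e-01  2.45294611e-01 -6.58900493e-04]
 [ 2.45295413e-01  9.69446746e-01 -1.77970814e-03]
 [ 2.02216121e-04 -1.88696041e-03 -9.99998199e-01]]
```

View pics/scene0.png

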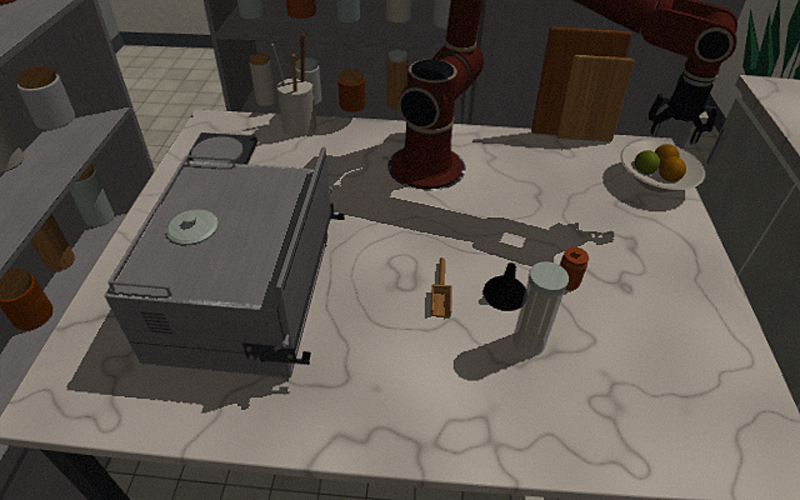

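View pics/top0.png

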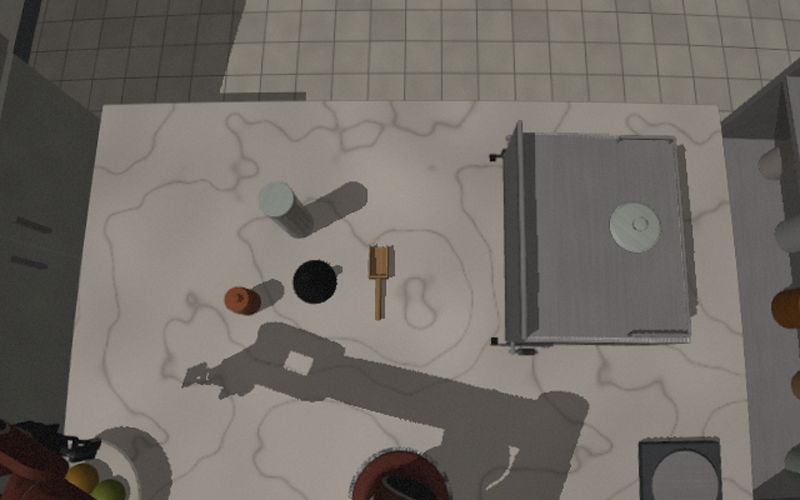

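The scene view shows the bay on the robot's right, with its front facing +y. The jar is at about (574,270), the tube at (545,300), the funnel at (503,290) and the scoop at (441,290). The top view shows the flap edge at x≈520 and the jar at (238,300). I'll enlarge crops next.

```bash
python3 - <<'E'
from h import *
a={n:get_image(n)[:,:,::-1] for n in('scene','top')}
def crop(n,x0,y0,w,h,s): return cv2.resize(a[n][y0:y0+h,x0:x0+w],(w*s,h*s),interpolation=cv2.INTER_CUBIC)
cv2.imwrite('pics/c1.png',np.clip(crop('top',384,92,180,196,3)*1.5,0,255).astype(np.uint8))
cv2.imwrite('pics/c2.png',np.clip(crop('scene',80,112,200,192,3)*1.5,0,255).astype(np.uint8))
j1=crop('top',170,140,120,120,5)[:600,:];j2=crop('scene',360,190,120,100,5)
cv2.imwrite('pics/c3.png',np.hstack([crop('top',170,140,100,120,4),np.vstack([crop('scene',380,190,100,100,4),np.zeros((80,400,3),np.uint8)])]))
E
```

```text
(no output)
```

View pics/c1.png

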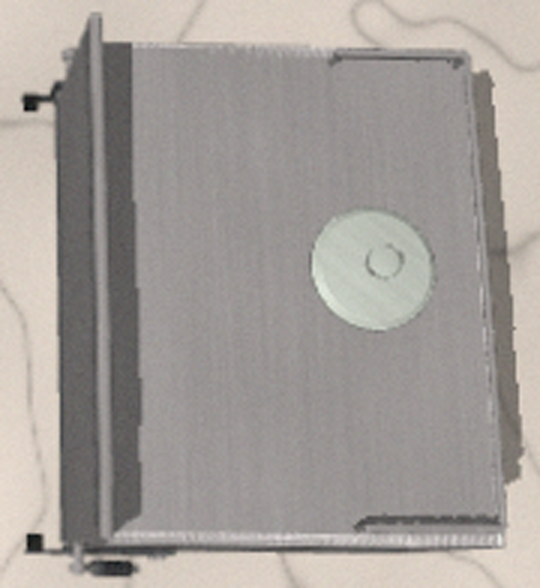

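View pics/c2.png

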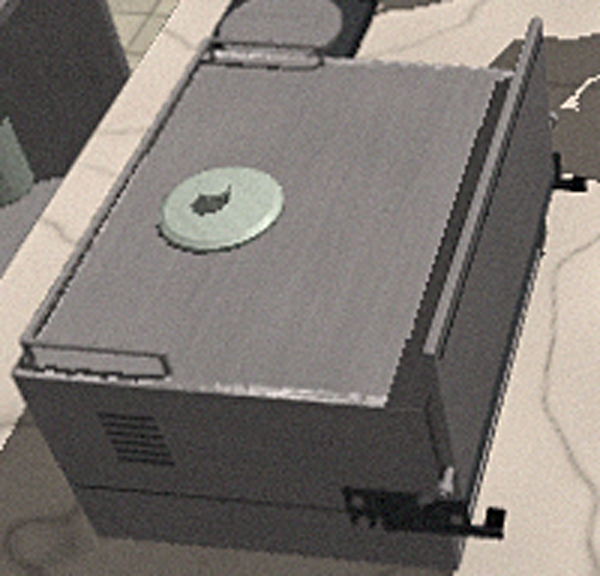

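View pics/c3.png

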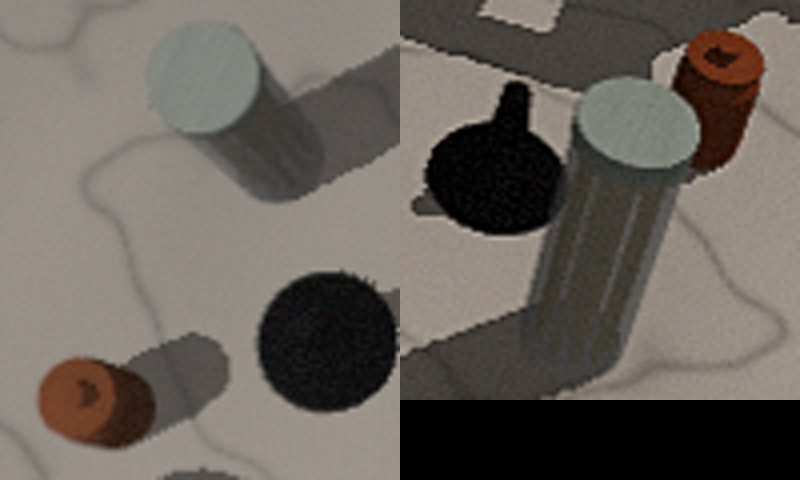

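In c1 (top), the flap edge runs (97,14)–(108,538). In c2 (scene) it runs (432,353)–(537,20), with the bay's front top corners at (388,405) and (512,72). In c3 the jar top is at about (80,400) in the top view and (725,57) in the scene view. Next I'll triangulate.

```bash
python3 - <<'E'
from h import *
from scipy.optimize import least_squares
T,S=calibration('top'),calibration('scene')
t1=lambda x,y:(384+x/3-.33,92+y/3-.33); s2=lambda x,y:(80+x/3-.33,112+y/3-.33)
t3=lambda x,y:(170+x/4-.4,140+y/4-.4); s3=lambda x,y:(380+(x-400)/4-.4,190+y/4-.4)
fa=tri([(T,t1(97,14)),(S,s2(432,353))]);fb=tri([(T,t1(108,538)),(S,s2(537,20))])
print('flap ends',fa,fb)
for p in[(388,405),(512,72)]:print('front top corner',onz(S,s2(*p),.225))
print('lid',tri([(T,t1(385,262)),(S,s2(211,202))]), onz(T,t1(373,270),.23))
print('rear corner', onz(S,s2(17,376),.225), onz(T,t1(503,534),.25))
# jar: top rim disc centre z~.074.., bottom
print('jar knob',tri([(T,t3(86,393)),(S,s3(722,56))]))
print('jar disc',tri([(T,t3(80,400)),(S,s3(725,57))]))
# jar outline: silhouettes
print('jar bottom right',onz(T,t3(117,405),.0))
print('tube top',tri([(T,t3(204,77)),(S,s3(638,124))]));print('funnel',onz(T,t3(329,341),0), onz(S,s3(495,178),0))
print('scoop',[onz(T,(x*.8,y*.8),.01) for x,y in[(379,319),(379,246)]])
p,R=tool();print(p)
E
```

```text
flap ends (array([ 0.76385967, -0.22895631,  0.28488736]), [np.float64(0.002132173645321328), np.float64(0.0021321736453212797)]) (array([ 0.34974172, -0.22708777,  0.28223374]), [np.float64(0.0011826311300885688), np.float64(0.0011826311300885955)])
front top corner [ 0.76577052 -0.2672404   0.225     ]
front top corner [ 0.3551894  -0.25319657  0.225     ]
lid (array([ 0.57345367, -0.4681947 ,  0.23575731]), [np.float64(0.0012065362296957217), np.float64(0.0012065362296959355)]) [ 0.56835341 -0.46135628  0.23      ]
rear corner [ 0.7663975  -0.55273359  0.225     ] [ 0.35420069 -0.54378327  0.25      ]
jar knob (array([0.4370879 , 0.35764566, 0.09296827]), [np.float64(0.001475988100120754), np.float64(0.0014759881001206957)])
jar disc (array([0.43263183, 0.36240746, 0.08812681]), [np.float64(0.0007050820842328183), np.float64(0.0007050820842327974)])
jar bottom right [0.43772206 0.36425245 0.        ]
tube top (array([0.62614132, 0.25275716, 0.21380669]), [np.float64(0.00017297848060815986), np.float64(0.0001729784806081315)])
funnel [0.48714612 0.2081897  0.        ] [0.48616548 0.20737554 0.        ]
scoop [array([0.3995988 , 0.05376328, 0.01      ]), array([0.57054434, 0.05765838, 0.01      ])]
[0.15316637 0.60555084 0.23855069]
```

```bash
cat > d.py <<'E'
import sys
from h import *
# d.py x y z : shift to world target with tool x=+y world, y=+x, z down
G=np.array([[0,1,0],[1,0,0],[0,0,-1.]])
p,R=tool();X=np.array(list(map(float,sys.argv[1:4])));o=get_obs()
print('t',round(o['t'],2),'p',p.round(4),'F',np.round(o['contact_force'],1),'shift cm',(R.T@(X-p)*100).round(2),'turn',Ro.from_matrix(R.T@G).as_rotvec().round(3))
E
python3 -m jog '[[0,0,-8,0,0,0,255],[-39,-31.9,-12,0,0,0.6,255],[-39,-31.9,-12,0,0,0.6,255],[-39,-31.9,-12,0,0,0.6,255],[-39,-31.9,-12,0,0,1.32,255],[-39,-31.9,-12,0,0,1.32,255],[-39,-31.9,-12,0,0,1.32,255],[-39,-31.9,-12,0,0,1.32,255]]' 40; python3 d.py 0.557 -0.27 0.36
```

```text
t: 0.87
tool_pos: [0.3253, 0.3723, 0.3257]
tool_rot: [1.68, 2.654, -0.002]
contact_force: [1.8, 0.7, 0.7]
opening: 0.0001
t 0.87 p [0.3253 0.3723 0.3257] F [1.8 0.7 0.7] shift cm [-67.97  -6.56  -3.36] turn [-0.     0.001  0.442]
```

```bash
python3 -m jog '[[-68,-6.6,-3.4,0,0,0.44,255],[-68,-6.6,-3.4,0,0,0.44,255],[-68,-6.6,-3.4,0,0,0.44,255],[-68,-6.6,-3.4,0,0,0.44,255],[-68,-6.6,-3.4,0,0,0.44,255],[-68,-6.6,-3.4,0,0,0.44,255],[-68,-6.6,-3.4,0,0,0.44,255],[-68,-6.6,-3.4,0,0,0.44,255]]' >/dev/null; python3 d.py 0.557 -0.27 0.36
```

```text
t 1.53 p [0.4376 0.0588 0.3427] F [ 0.8 -0.4 -0.1] shift cm [-32.91  11.87  -1.69] turn [0.001 0.001 0.002]
```

```bash
python3 -m jog '[[-32.9,11.9,-1.7,0,0,0,255],[-32.9,11.9,-1.7,0,0,0,255],[-32.9,11.9,-1.7,0,0,0,255],[-32.9,11.9,-1.7,0,0,0,255],[-32.9,11.9,-1.7,0,0,0,255],[-32.9,11.9,-1.7,0,0,0,255],[-32.9,11.9,-1.7,0,0,0,255],[-32.9,11.9,-1.7,0,0,0,255]]' >/dev/null; python3 -m jog '[[-4,1,-0.3,0,0,0,255],[-4,1,-0.3,0,0,0,255]]' >/dev/null; python3 d.py 0.557 -0.27 0.36
python3 - <<'E'
from h import *
c=calibration('wrist');im=get_image('wrist');cv2.imwrite('pics/w1.png',np.clip(cv2.resize(im[:,:,::-1],(800,500))*1.5,0,255).astype(np.uint8))
print(-np.array(c['R']).T@np.array(c['t']),np.array(c['R'])[2])
np.save('w1.npy',c)
print(proj(c,[[.764,-.228,.285],[.35,-.228,.285]])*1.25)
E
```

```text
t 2.37 p [ 0.5613 -0.3004  0.3598] F [-0.8  0.8 -1. ] shift cm [ 3.04 -0.44 -0.03] turn [-0.002  0.002 -0.004]
[ 0.56197075 -0.21640054  0.49416942] [-0.00298518 -0.32982314 -0.94403802]
[[779.96211882 140.28601181]
 [  7.22869643 143.6652052 ]]
```

View pics/w1.png

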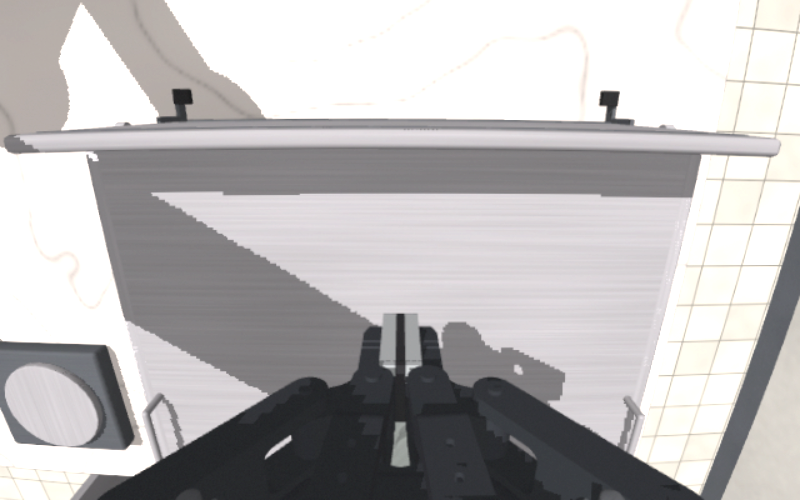

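The wrist view shows the free edge from (8,144) to (780,147), which agrees with the triangulated line to about 1 mm. The offset from nominal height is therefore near 0. I'll lower behind the flap.

```bash
python3 -m jog '[[3,-0.4,3,0,0,0,255],[3,-0.4,6,0,0,0,255],[3,-0.4,8,0,0,0,255],[3,-0.4,9.4,0,0,0,255],[3,-0.4,9.4,0,0,0,255],[4.2,-0.4,9.4,0,0,0,255],[4.8,-0.4,9.4,0,0,0,255],[4.8,-0.4,9.4,0,0,0,255]]' >/dev/null;  python3 d.py 0.557 -0.245 0.266
```

```text
t 3.08 p [ 0.558  -0.2486  0.2687] F [-0.5 -0.2 -0.1] shift cm [ 0.36 -0.1   0.27] turn [ 0.002  0.001 -0.001]
```

```bash
python3 -m jog '[[0.1,0,0.27,0,0,0,255],[0.2,0,0.27,0,0,0,255],[0.3,0,0.27,0,0,0,255],[0.4,0,0.27,0,0,0,255],[0.5,0,0.27,0,0,0,255],[0.6,0,0.27,0,0,0,255],[0.7,0,0.27,0,0,0,255],[0.7,0,0.27,0,0,0,255]]';  python3 d.py 0.557 -0.245 0.266
```

```text
t: 3.75
tool_pos: [0.5582, -0.2441, 0.2668]
tool_rot: [2.219, 2.214, -0.004]
contact_force: [0.1, -8.6, -0.3]
opening: -0.0
t 3.75 p [ 0.5582 -0.2441  0.2668] F [ 0.1 -8.6 -0.3] shift cm [-0.09 -0.12  0.08] turn [ 0.003  0.007 -0.002]
```

```bash
cat > arc.py <<'E'
import sys
from h import *
from scipy.optimize import least_squares
Hy,Hz=-.228,.094
def tcp(th,r=.165,lead=0):
    s,c=np.sin(th),np.cos(th)
    return np.array([0,Hy+r*s-.005*c+lead*c-.011,Hz+r*c+.005*s-lead*s+.008])
p,R=tool();o=get_obs()
th,r=least_squares(lambda v:tcp(*v)[1:]-p[1:],[.3,.165]).x
st=float(sys.argv[1]);lead=float(sys.argv[2])
print('t',round(o['t'],2),'p',p.round(4),'F',np.round(o['contact_force'],1),'theta',round(th,3),'r',round(r,4))
for k in range(1,9):
    X=tcp(th+st*k,.165,lead);X[0]=p[0];d=R.T@(X-p)*100;print(round(th+st*k,2),d.round(2))
E
python3 arc.py 0.03 0.002
```

```text
t 3.75 p [ 0.5582 -0.2441  0.2668] F [ 0.1 -8.6 -0.3] theta -0.001 r 0.1648
0.03 [ 0.69 -0.   -0.03]
0.06 [ 1.19 -0.   -0.02]
0.09 [ 1.68 -0.    0.  ]
0.12 [ 2.18 -0.01  0.04]
0.15 [ 2.67 -0.01  0.1 ]
0.18 [ 3.16 -0.01  0.17]
0.21 [ 3.65 -0.01  0.25]
0.24 [ 4.13 -0.01  0.35]
```

```bash
python3 -m jog '[[0.6,0,0,0,0,0,255],[1.1,0,0,0,0,0,255],[1.6,0,0,0,0,0,255],[2.1,0,0.04,0,0,0,255],[2.6,0,0.1,0,0,0,255],[3.1,0,0.17,0,0,0,255],[3.6,0,0.25,0,0,0,255],[4.1,0,0.35,0,0,0,255]]' >/dev/null; python3 arc.py 0.03 0.002
```

```text
t 4.42 p [ 0.5585 -0.2072  0.2637] F [  0.  -12.7  -0. ] theta 0.225 r 0.1648
0.25 [ 0.69 -0.    0.12]
0.28 [ 1.17 -0.01  0.23]
0.31 [ 1.64 -0.01  0.36]
0.34 [ 2.12 -0.01  0.51]
0.37 [ 2.59 -0.02  0.67]
0.4 [ 3.05 -0.02  0.84]
0.43 [ 3.51 -0.02  1.02]
0.46 [ 3.96 -0.03  1.22]
```

```bash
python3 -m jog '[[0.6,0,0.12,0,0,0,255],[1.1,0,0.23,0,0,0,255],[1.6,0,0.36,0,0,0,255],[2.1,0,0.51,0,0,0,255],[2.6,0,0.67,0,0,0,255],[3.05,0,0.84,0,0,0,255],[3.5,0,1.02,0,0,0,255],[3.95,0,1.22,0,0,0,255]]' >/dev/null; python3 arc.py 0.03 0.002
```

```text
t 5.08 p [ 0.5588 -0.1726  0.2528] F [ -2.3 -13.8   3.1] theta 0.445 r 0.1647
0.48 [ 0.65 -0.01  0.25]
0.51 [ 1.1  -0.01  0.46]
0.54 [ 1.54 -0.02  0.69]
0.57 [ 1.97 -0.02  0.93]
0.6 [ 2.39 -0.03  1.18]
0.63 [ 2.81 -0.03  1.45]
0.66 [ 3.22 -0.04  1.73]
0.69 [ 3.62 -0.04  2.02]
```

```bash
python3 -m jog '[[0.6,0,0.23,0,0,0,255],[1.05,0,0.44,0,0,0,255],[1.5,0,0.67,0,0,0,255],[1.95,0,0.92,0,0,0,255],[2.4,0,1.18,0,0,0,255],[2.8,0,1.45,0,0,0,255],[3.2,0,1.73,0,0,0,255],[3.6,0,2.02,0,0,0,255]]' >/dev/null; python3 arc.py 0.03 0.002
```

```text
t 5.75 p [ 0.5592 -0.1411  0.2343] F [ -5.3 -10.5   8.3] theta 0.667 r 0.1645
0.7 [ 0.59 -0.01  0.37]
0.73 [ 0.98 -0.01  0.67]
0.76 [ 1.36 -0.02  0.99]
0.79 [ 1.74 -0.03  1.31]
0.82 [ 2.1  -0.03  1.65]
0.85 [ 2.45 -0.04  2.  ]
0.88 [ 2.79 -0.04  2.36]
0.91 [ 3.13 -0.05  2.72]
```

```bash
python3 -m jog '[[0.55,-0.03,0.35,0,0,0,255],[0.95,-0.06,0.65,0,0,0,255],[1.35,-0.1,0.97,0,0,0,255],[1.75,-0.13,1.3,0,0,0,255],[2.1,-0.15,1.65,0,0,0,255],[2.45,-0.15,2.0,0,0,0,255],[2.8,-0.15,2.35,0,0,0,255],[3.1,-0.15,2.7,0,0,0,255]]' >/dev/null; python3 arc.py 0.03 0.002
```

```text
t 6.42 p [ 0.5593 -0.1142  0.2092] F [-2.1 -8.8  7.3] theta 0.891 r 0.1644
0.92 [ 0.51 -0.01  0.48]
0.95 [ 0.82 -0.02  0.86]
0.98 [ 1.13 -0.03  1.25]
1.01 [ 1.42 -0.03  1.65]
1.04 [ 1.7  -0.04  2.05]
1.07 [ 1.97 -0.05  2.47]
1.1 [ 2.23 -0.06  2.89]
1.13 [ 2.48 -0.06  3.32]
```

```bash
python3 -m jog '[[0.5,-0.03,0.48,0,0,0,255],[0.8,-0.05,0.86,0,0,0,255],[1.1,-0.08,1.25,0,0,0,255],[1.4,-0.1,1.65,0,0,0,255],[1.7,-0.1,2.05,0,0,0,255],[1.97,-0.1,2.47,0,0,0,255],[2.23,-0.1,2.9,0,0,0,255],[2.48,-0.1,3.3,0,0,0,255]]' >/dev/null; python3 arc.py 0.03 0.002
```

```text
t 7.08 p [ 0.5594 -0.0928  0.1768] F [-1.3 -6.3  4.2] theta 1.128 r 0.1641
1.16 [ 0.4  -0.01  0.57]
1.19 [ 0.63 -0.02  1.01]
1.22 [ 0.83 -0.03  1.46]
1.25 [ 1.03 -0.04  1.92]
1.28 [ 1.21 -0.04  2.38]
1.31 [ 1.38 -0.05  2.85]
1.34 [ 1.53 -0.06  3.32]
1.37 [ 1.67 -0.07  3.79]
```

```bash
python3 -m jog '[[0.3,-0.02,0.57,0,0,0,255],[0.5,-0.04,1.0,0,0,0,255],[0.7,-0.06,1.45,0,0,0,255],[0.87,-0.06,1.9,0,0,0,255],[1.02,-0.06,2.4,0,0,0,255],[1.18,-0.06,2.85,0,0,0,255],[1.33,-0.06,3.3,0,0,0,255],[1.45,-0.06,3.7,0,0,0,255]]' >/dev/null; python3 arc.py 0.015 0.001
```

```text
t 7.75 p [ 0.5594 -0.0798  0.1382] F [-0.   0.6  1.4] theta 1.378 r 0.1632
1.39 [ 0.26 -0.01  0.29]
1.41 [ 0.32 -0.01  0.53]
1.42 [ 0.37 -0.01  0.78]
1.44 [ 0.43 -0.02  1.02]
1.45 [ 0.47 -0.02  1.26]
1.47 [ 0.52 -0.02  1.5 ]
1.48 [ 0.56 -0.03  1.75]
1.5 [ 0.6  -0.03  1.99]
```

```bash
python3 -m jog '[[0.1,0,0.25,0,0,0,255],[0.15,0,0.45,0,0,0,255],[0.2,0,0.65,0,0,0,255],[0.24,0,0.85,0,0,0,255],[0.28,0,1.0,0,0,0,255],[0.3,0,1.15,0,0,0,255],[0.32,0,1.25,0,0,0,255],[0.32,0,1.3,0,0,0,255]]' ; python3 arc.py 0.015 0.001|head -1; python3 - <<'E'
from h import *
c=calibration('wrist');im=get_image('wrist');cv2.imwrite('pics/w2.png',cv2.resize(im[:,:,::-1],(800,500)))
print(proj(c,[[.764,-.038,.1],[.35,-.038,.1]])*1.25)
E
```

```text
t: 8.42
tool_pos: [0.5596, -0.0772, 0.125]
tool_rot: [2.204, 2.179, -0.038]
contact_force: [-0.1, 0.4, 0.0]
opening: 0.0001
t 8.42 p [ 0.5596 -0.0772  0.125 ] F [-0.1  0.4  0. ] theta 1.46 r 0.1633
[[852.02061557 219.72625532]
 [-71.18390662 233.31888177]]
```

View pics/w2.png

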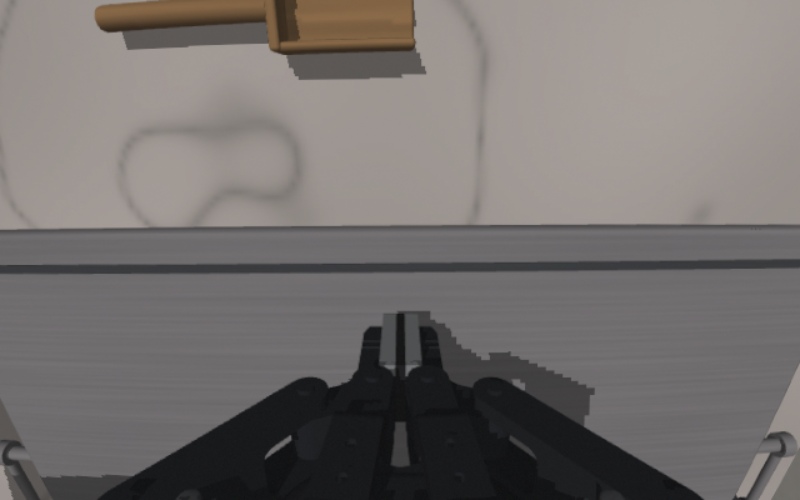

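The wrist view shows the edge at rows 225–230, where the level flap is predicted, and the force is 0, so the flap has snapped down. I'll back off upward and check.

```bash
python3 -m jog '[[0,0,-2,0,0,0,0],[0,0,-5,0,0,0,0],[0,0,-9,0,0,0,0],[0,0,-13,0,0,0,0],[0,0,-17,0,0,0,0],[0,0,-20,0,0,0,0]]' >/dev/null; python3 d.py 0.435 0.33 0.25; python3 - <<'E'
from h import *
c=calibration('wrist');im=get_image('wrist');cv2.imwrite('pics/w3.png',cv2.resize(im[:,:,::-1],(800,500)))
for th in(1.571,1.46,0):
  y=-.228+.19*np.sin(th);z=.094+.19*np.cos(th)
  print(th,[(proj(calibration(n),[[.764,y,z+.005],[.35,y,z+.005]])*1.25).round().tolist() for n in('wrist','scene')])
s=get_image('scene');cv2.imwrite('pics/s3.png',cv2.resize(s[:,:,::-1],(800,500)))
E
```

```text
t 8.97 p [ 0.5577 -0.0677  0.3292] F [ 0.3 -1.1  0.9] shift cm [ 39.96 -12.84   5.78] turn [ 0.017  0.048 -0.012]
1.571 [[[612.0, 157.0], [162.0, 165.0]], [[390.0, 359.0], [406.0, 216.0]]]
1.46 [[[624.0, 163.0], [150.0, 171.0]], [[390.0, 352.0], [406.0, 209.0]]]
0 [[[695.0, 483.0], [90.0, 502.0]], [[279.0, 285.0], [322.0, 145.0]]]
```

View pics/s3.png

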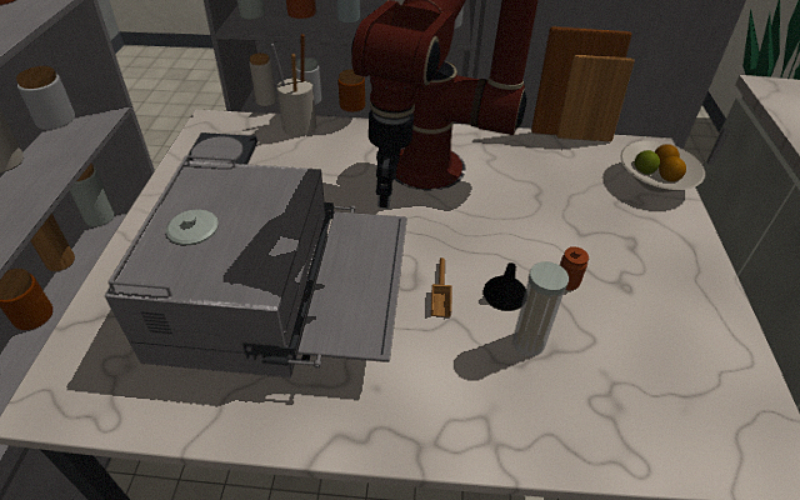

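The scene view shows the flap level, with edge corners near (390,357) and (406,217) against predicted (390,359) and (406,216). Everything else is undisturbed. I'll go to the jar now.

```bash
python3 -m jog '[[36,-12.8,6,0.017,0.048,-0.012,0],[36,-12.8,6,0.017,0.048,-0.012,0],[36,-12.8,6,0.017,0.048,-0.012,0],[36,-12.8,6,0.017,0.048,-0.012,0],[36,-12.8,6,0.017,0.048,-0.012,0],[36,-12.8,6,0.017,0.048,-0.012,0],[36,-12.8,6,0.017,0.048,-0.012,0],[36,-12.8,6,0.017,0.048,-0.012,0]]'>/dev/null; python3 -m jog '[[4,0,0,0,0,0,0],[4,0,0,0,0,0,0],[4,0,0,0,0,0,0]]'>/dev/null;python3 d.py 0.435 0.36 0.25; python3 - <<'E'
from h import *
c=calibration('wrist');im=get_image('wrist');cv2.imwrite('pics/w4.png',cv2.resize(im[:,:,::-1],(800,500)))
import pickle;pickle.dump(c,open('w4.pkl','wb'))
print((proj(c,[[.435,.36,.08],[.435,.36,0]])*1.25).round())
E
```

```text
t 9.98 p [0.4511 0.2858 0.2594] F [-0.3 -0.7  0.5] shift cm [ 7.43 -1.58  0.91] turn [0.007 0.004 0.004]
[[377. 123.]
 [381. 120.]]
```

View pics/w4.png

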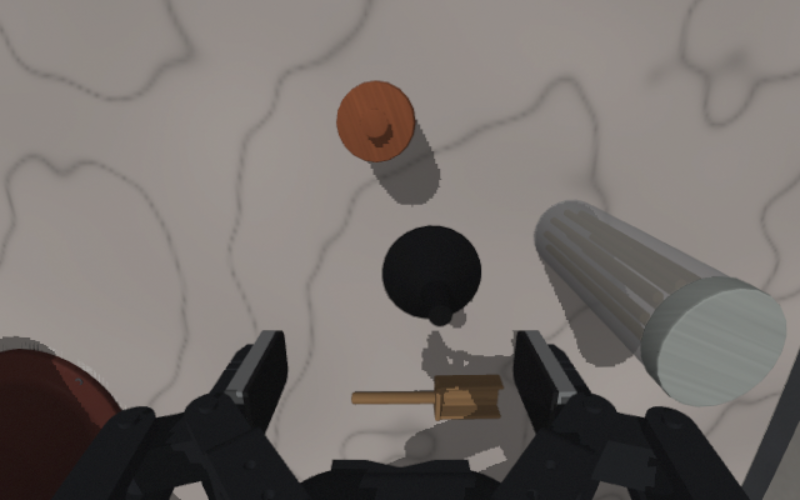

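The wrist view shows the jar at (376,121), predicted (377,123), so its position is confirmed at about (0.4345, 0.361). I'll move above it and descend.

```bash
python3 -m jog '[[4,-0.8,0,0,0,0,0],[7.5,-1.6,2,0,0,0,0],[7.5,-1.6,4,0,0,0,0],[7.5,-1.6,7,0,0,0,0],[7.5,-1.6,9.5,0,0,0,0],[7.5,-1.6,9.5,0,0,0,0]]'>/dev/null;python3 d.py 0.4345 0.361 0.05; python3 - <<'E'
from h import *
c=calibration('wrist');im=get_image('wrist');cv2.imwrite('pics/w5.png',cv2.resize(im[:,:,::-1],(800,500)))
print((proj(c,[[.4345,.361,.08],[.4345,.361,0]])*1.25).round())
E
```

```text
t 10.53 p [0.4337 0.3559 0.158 ] F [-1.2 -0.3 -1.2] shift cm [ 0.62  0.1  10.79] turn [-0.002  0.01   0.   ]
[[401. 257.]
 [401. 219.]]
```

View pics/w5.png

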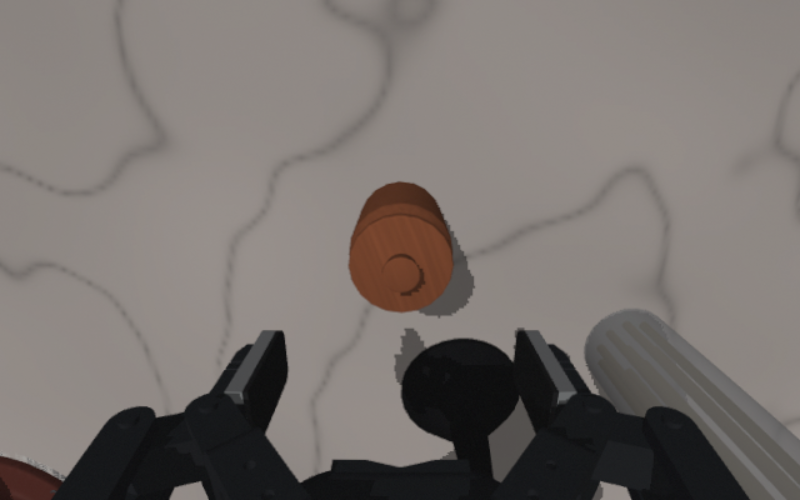

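The jar disc is at (401,262), centred between the jaws (mid at 401). I'll descend.

```bash
python3 -m jog '[[0.6,0.1,2.5,0,0.01,0,0],[0.6,0.1,5,0,0.01,0,0],[0.6,0.1,7.5,0,0.01,0,0],[0.6,0.1,9.5,0,0.01,0,0],[0.6,0.1,10.5,0,0.01,0,0],[0.6,0.1,10.8,0,0.01,0,0],[0.6,0.1,10.8,0,0.01,0,0]]';python3 d.py 0.4345 0.361 0.05
```

```text
t: 11.17
tool_pos: [0.4371, 0.3618, 0.054]
tool_rot: [-2.222, -2.22, -0.006]
contact_force: [0.4, -0.5, -0.4]
opening: 0.0857
t 11.17 p [0.4371 0.3618 0.054 ] F [ 0.4 -0.5 -0.4] shift cm [-0.09 -0.26  0.4 ] turn [ 0.003 -0.003 -0.001]
```

```bash
python3 -m jog '[[-0.1,-0.25,0.3,0,0,0,0],[-0.1,-0.25,0.3,0,0,0,40],[-0.1,-0.25,0.3,0,0,0,60],[-0.1,-0.25,0.3,0,0,0,80],[-0.1,-0.25,0.3,0,0,0,120],[-0.1,-0.25,0.3,0,0,0,255],[-0.1,-0.25,0.3,0,0,0,255],[-0.1,-0.25,0.3,0,0,0,255]]' 40;python3 d.py 0.4345 0.361 0.05
```

```text
t: 11.83
tool_pos: [0.4348, 0.3614, 0.0526]
tool_rot: [-2.222, -2.22, -0.007]
contact_force: [-3.1, -0.3, 5.9]
opening: 0.059
t 11.83 p [0.4348 0.3614 0.0526] F [-3.1 -0.3  5.9] shift cm [-0.04 -0.03  0.26] turn [ 0.003 -0.004 -0.001]
```

```bash
python3 -m jog '[[0,0,-0.5,0,0,0,255],[0,0,-1.5,0,0,0,255],[0,0,-4,0,0,0,255],[0,0,-7,0,0,0,255],[0,0,-10,0,0,0,255],[0,0,-13.5,0,0,0,255],[0,0,-17,0,0,0,255],[0,0,-19,0,0,0,255]]';python3 d.py 0.557 -0.133 0.25
```

```text
t: 12.5
tool_pos: [0.4352, 0.3613, 0.2478]
tool_rot: [2.221, 2.22, 0.017]
contact_force: [0.7, 0.2, -3.7]
opening: 0.0584
t 12.5 p [0.4352 0.3613 0.2478] F [ 0.7  0.2 -3.7] shift cm [-49.42  12.21  -0.45] turn [ 0.008 -0.007 -0.001]
```

```bash
python3 -m jog '[[-2,0.5,0,0,0,0,255],[-5,1.2,0,0,0,0,255],[-8.5,2.1,0,0,0,0,255],[-12,3,0,0,0,0,255],[-15.5,3.8,0,0,0,0,255],[-19,4.7,0,0,0,0,255],[-22.5,5.5,0,0,0,0,255],[-26,6.4,0,0,0,0,255]]'>/dev/null;python3 d.py 0.557 -0.133 0.25
```

```text
t 13.17 p [0.4986 0.0995 0.2467] F [ 0.2  0.6 -3.6] shift cm [-23.25   5.85  -0.43] turn [ 0.008 -0.007 -0.   ]
```

```bash
python3 -m jog '[[-3.5,0.9,0,0,0,0,255],[-7,1.75,0,0,0,0,255],[-10.5,2.6,0,0,0,0,255],[-14,3.5,0,0,0,0,255],[-17,4.3,0,0,0,0,255],[-20,5,0,0,0,0,255],[-22,5.5,0,0.008,-0.007,0,255],[-23.3,5.85,0,0.008,-0.007,0,255]]'>/dev/null;python3 d.py 0.557 -0.133 0.18
```

```text
t 13.83 p [ 0.557  -0.1357  0.2456] F [-0.3  0.2 -4. ] shift cm [0.27 0.   6.56] turn [-0.     0.001 -0.002]
```

```bash
python3 -m jog '[[0.3,0,1.5,0,0,0,255],[0.3,0,3,0,0,0,255],[0.3,0,4.5,0,0,0,255],[0.3,0,5.7,0,0,0,255],[0.3,0,6.4,0,0,0,255],[0.3,0,6.9,0,0,0,255],[0.3,0,7,0,0,0,255],[0.3,0,7,0,0,0,255]]'>/dev/null;python3 d.py 0.557 -0.133 0.155;python3 - <<'E'
from h import *
s=get_image('scene');cv2.imwrite('pics/s6.png',cv2.resize(s[140:300,220:440,::-1],(770,560),interpolation=cv2.INTER_CUBIC))
E
```

```text
t 14.5 p [ 0.5571 -0.1326  0.1758] F [-0.4  0.7 -3.2] shift cm [-0.04 -0.01  2.08] turn [ 0.     0.001 -0.002]
```

View pics/s6.png

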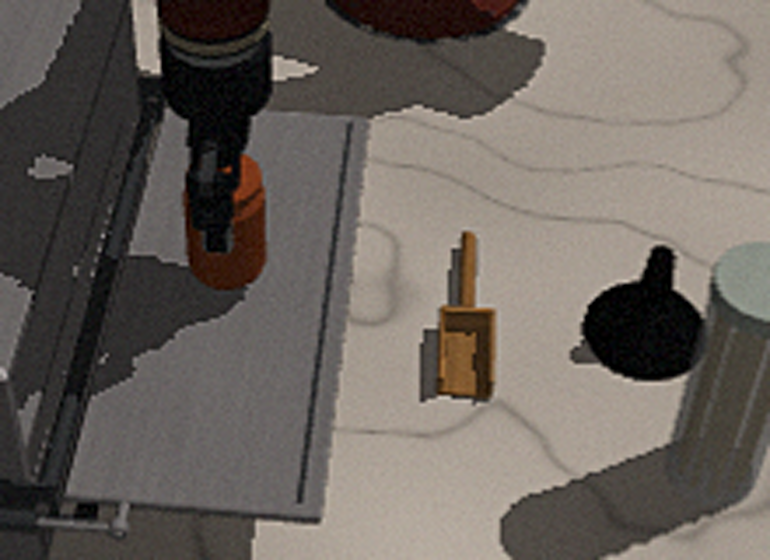

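The jar hangs upright over the middle of the flap. I'll lower it slowly and feel for contact.

```bash
python3 -m jog '[[0,0,0.2,0,0,0,255],[0,0,0.4,0,0,0,255],[0,0,0.6,0,0,0,255],[0,0,0.8,0,0,0,255],[0,0,1,0,0,0,255],[0,0,1.15,0,0,0,255],[0,0,1.3,0,0,0,255],[0,0,1.4,0,0,0,255]]'>/dev/null;python3 d.py 0.557 -0.133 0.152; python3 -m jog '[[0,0,0.1,0,0,0,255],[0,0,0.2,0,0,0,255],[0,0,0.3,0,0,0,255],[0,0,0.4,0,0,0,255],[0,0,0.5,0,0,0,255]]'>/dev/null;python3 d.py 0.557 -0.133 0.152
```

```text
t 15.22 p [ 0.5573 -0.1327  0.1621] F [-0.4  0.2 -4.4] shift cm [-0.03 -0.03  1.01] turn [ 0.001  0.001 -0.002]
t 15.63 p [ 0.5573 -0.1327  0.157 ] F [ 0.4  0.1 -4.2] shift cm [-0.03 -0.03  0.5 ] turn [ 0.001  0.001 -0.002]
```

```bash
for i in 1; do python3 -m jog '[[0,0,0.08,0,0,0,255],[0,0,0.16,0,0,0,255],[0,0,0.24,0,0,0,255],[0,0,0.3,0,0,0,255]]'>/dev/null;python3 d.py 0.557 -0.133 0.152; done; python3 -m jog '[[0,0,0.07,0,0,0,255],[0,0,0.14,0,0,0,255],[0,0,0.2,0,0,0,255]]'>/dev/null;python3 d.py 0.557 -0.133 0.152
```

```text
t 15.97 p [ 0.5574 -0.1329  0.155 ] F [-4.5  0.6  3.8] shift cm [-0.01 -0.04  0.3 ] turn [ 0.001  0.001 -0.002]
t 16.22 p [ 0.5575 -0.1331  0.1549] F [-7.5  0.9 10.7] shift cm [ 0.01 -0.05  0.29] turn [ 0.     0.002 -0.002]
```

```bash
python3 -m jog '[[0,0,-0.02,0,0,0,255],[0,0,-0.05,0,0,0,255],[0,0,-0.05,0,0,0,255]]'>/dev/null;python3 d.py 0.557 -0.133 0.152
```

```text
t 16.47 p [ 0.5577 -0.1331  0.1551] F [-0.1 -0.1 -2.3] shift cm [ 0.01 -0.07  0.31] turn [ 0.001  0.002 -0.002]
```

```bash
python3 -m jog '[[0,0,0.03,0,0,0,255],[0,0,0.05,0,0,0,255],[0,0,0.05,0,0,0,255]]';python3 -m jog '[[0,0,0,0,0,0,100],[0,0,0,0,0,0,80],[0,0,0,0,0,0,70],[0,0,0,0,0,0,55],[0,0,0,0,0,0,30],[0,0,0,0,0,0,0],[0,0,0,0,0,0,0],[0,0,0,0,0,0,0]]';python3 d.py 0.557 -0.133 0.152
```

```text
t: 16.72
tool_pos: [0.5577, -0.1332, 0.155]
tool_rot: [2.222, 2.218, -0.001]
contact_force: [-1.8, -0.2, 1.8]
opening: 0.0584
t: 17.38
tool_pos: [0.5578, -0.1332, 0.1551]
tool_rot: [2.222, 2.217, -0.001]
contact_force: [0.0, -0.2, 1.1]
opening: 0.0855
t 17.38 p [ 0.5578 -0.1332  0.1551] F [ 0.  -0.2  1.1] shift cm [ 0.02 -0.09  0.31] turn [ 0.001  0.002 -0.002]
```

Released. I'll rise straight up slowly, then move clear and look.

```bash
python3 -m jog '[[0,0,-0.5,0,0,0,0],[0,0,-1.5,0,0,0,0],[0,0,-3,0,0,0,0],[0,0,-6,0,0,0,0],[0,0,-9.5,0,0,0,0],[0,0,-13,0,0,0,0],[0,0,-16.5,0,0,0,0],[0,0,-20,0,0,0,0]]';python3 -m jog '[[4,0,0,0,0,0,0],[8,0,0,0,0,0,0],[12,0,0,0,0,0,0],[16,0,0,0,0,0,0],[20,0,0,0,0,0,0],[20,0,0,0,0,0,0],[20,0,0,0,0,0,0]]'; python3 - <<'E'
from h import *
s=get_image('scene')[:,:,::-1];t=get_image('top')[:,:,::-1]
cv2.imwrite('pics/fin.png',np.hstack([cv2.resize(s[140:300,220:380],(400,400),interpolation=cv2.INTER_CUBIC),cv2.resize(t[90:290,330:530],(400,400),interpolation=cv2.INTER_CUBIC)]))
X=[[.557,-.133,.18],[.557,-.133,.102]]
print((proj(calibration('scene'),X)-[220,140])*2.5,(proj(calibration('top'),X)-[330,90])*2+[400,0])
E
```

```text
t: 18.05
tool_pos: [0.5573, -0.1327, 0.3582]
tool_rot: [2.221, 2.216, 0.0]
contact_force: [1.5, -0.2, 0.1]
opening: 0.0853
t: 18.63
tool_pos: [0.5576, 0.0692, 0.3589]
tool_rot: [2.216, 2.22, 0.002]
contact_force: [0.8, 0.3, -0.0]
opening: 0.0855
[[157.82905448 148.29544244]
 [160.53060356 199.72316907]] [[485.38886664 198.88116248]
 [480.89871637 211.13142353]]
```

View pics/fin.png

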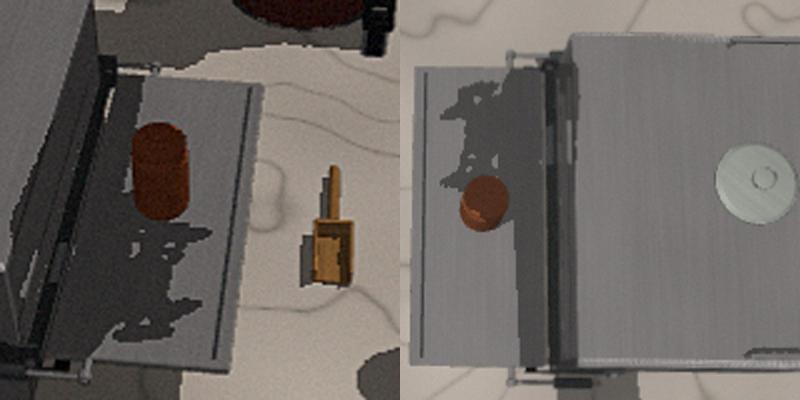

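The jar is upright at the predicted spot, at about (160,170) in the scene half and (485,203) in the top half. It is near the flap's middle, with the flap level and the arm clear. I'll hand in.

```bash
python3 -c "
from station import finish_job; print(finish_job())"
```

```text
the job is handed in; nothing more can be done
None
```

The flap is down on its stop and the terracotta jar stands upright near its middle, released. I handed the job in at about 18.7 s. It reports no verdict.

- **Flap:** I pushed behind the free edge with the closed fingertips along the hinge arc, about 165 mm from the hinge. The force readings between pushes reached about 14.5 N. The push force fell to zero at about 1.46 rad. After I backed off, the scene view matched the level prediction to about 2 px.
- **Jar:** I gripped it at 40 N, carried it over and lowered it until it touched. Contact came at a flap height of about 0.102 m. The press on the flap peaked at about 15 N, which I eased to about 6 N before opening the jaws.
- **Final pictures:** The jar is within a few millimetres of the target, and the flap is level. The scoop and pan lid look unmoved. The tube and funnel were outside the last crops; the picture before that showed them in place. The arm was about 0.2 m away and touching nothing.

**Disagreements:** The sideways force on the fingers rose to about 5 N halfway through the push, from a 1 mm drift, and I corrected it. The flap height I felt was 2–4 mm higher than the cameras suggested, possibly from the jar slipping slightly in the grip or the calibration error.

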